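# Take the battery pack out of the charger case

## Robot

A 6-joint arm with a two-finger parallel gripper is mounted at the origin on a cart in front of the work surface, level with it; the furniture and walls round the work are solid. World frame = base frame: x ahead of the robot, y to its left, z up, the work surface at z = 0. Lengths are in m, angles in rad, forces in N, time in s.
With the tool pointing down it reaches from about 0.375 to 0.9 m from the base axis. Payload 3.1 kg.
Tool frame: the origin (TCP) lies between the finger pads; the fingertips stand 8 mm ahead of it and the grasp point (between the pads) lies 11 mm behind it; z points along the fingers, y is the line along which they close (so a half turn about z gives the same grasp; the last joint's range is limited). The gripper opens to 85 mm and grips with 20 to 120 N. Pads are 22 mm wide; open, the fingers measure 114 mm over their backs; the gripper's body (76 mm by 85 mm) begins 54 mm behind the grasp point. The pads swing forward as they close: fully open they stand 13 mm farther back than shut.
Start: joints at [1.109, 0.527, 1.433, -0, 1.181, -0.178], TCP at [0.174, 0.6, 0.211] pointing down, gripper open.
Joint ranges: [-3.08, 3.08], [-0.75, 2.2], [0.22, 2.44], [-1.43, 4.57], [0, 2.65], [-2.85, 2.85]. Speed limits (rad/s): [2.79, 2.79, 3.14, 3.14, 3.14, 3.14].

## Interface

Orientations are given as a unit quaternion [x, y, z, w].
In Python, from station import readout, cams, sign_off gives the robot as it stands.
- The arm moves only by the tool send_rows, never from a script. Its argument "commands" is text: rows parted by semicolons, each of 5 numbers parted by spaces: the finger opening in mm, from 0 to 85.4, then the shift along the tool's x, y, z each as a share of 0.02 m, from -1 to 1, then the turn about the tool's z as a share of 4 degrees, from -1 to 1. In form: grip dx dy dz spin; .... A call has 1 to 20 rows; each row shifts and turns the commanded pose from where the row before left it, along the tool's axes as they then stand; what a row does not reach is not made up. A row lasts 1/12 s, in which the tool goes at most 41.7 mm and 7.16 degrees, less where a joint would pass 70% of its speed; a pose out of reach is approached as far as the arm can. A call with a number of a shift or a turn outside -1 to 1 is refused whole. A call with a gripper value outside its range is refused whole. The fingers move at their own pace and stop on an object; "grip_force" is the grip in N (left out, the last holds). Time passes only in rows, so rows that do not move let the fingers close. It gives the time, the measured TCP pose, the force, the opening and the grip force at its end, in the units of the state.
- readout.sense(): the state, without advancing time (a new reading comes with each control period).
- cams.snapshot(name): name is "scene" or "top" or "wrist"; returns a dict with "pixels" (400x640x3 uint8, red, green, blue), "intrinsics" (3x3 intrinsics, pixels), "dist" ([k1, k2, p1, p2, k3] as OpenCV has them; the pictures are not rectified), "eye" and "rotation" of the camera in the world. Camera axes: x right, y down, z forward; pixel columns grow to the right and rows downward; lengths in m; the calibration is good to about 2 mm. A picture is of the moment at which its call begins. There is no depth.
- sign_off(): hands the job in; it is judged then, once.
The state is a dict: "t": time; "q": joint angles; "qd": joint speeds; "tau": joint torques, N m; "tcp_pos": TCP position; "tool_rot": TCP orientation; "force": force on the tool from outside, world axes, zero at the start; "ft_torque": the same for the moment, N m; "finger_gap": opening from 0.0 (shut) to 1.0 (fully open); "gripper_force": force on a finger pad.
Only numpy, scipy, OpenCV 4.12 (cv2) and the standard library are available. Lean on these libraries where they do the work, as an engineer would, in place of code of your own. Each camera call takes 0.05 s, during which the arm holds its last target. There are 200 camera calls.

## Task

Swing the lid of the grey charger case open by its orange tab, past its balance point, and let go so that it stays open by itself. Then lift the battery pack off its slanted seat inside, lower it into the white bin until it stands upright on the bin's floor before you let go (do not drop it in), and leave the lid open. Do not shift the spray can, the tape roll or the pliers.

Things in the scene. Friction and masses are not known exactly. Their poses are not given: they have to be found in the camera images.
- case: Grey charger case fixed to the table, 170 (x) x 172 (y) mm, 146 high at the back, sides sloping to 112 at the front, walls 4 mm, no latch. Origin: centre of its underside; x points from its front (tab side, towards the robot) to the hinge at the back, z up. Its front wall (x = -85 mm) is only 62 mm high; above that the closed lid's skirt covers the front.
- seat (a point): Middle of the black seat the pack rests on, at (20, 0, 36) mm in the case frame. The seat slants 30 degrees about the case's y: straight out of it is (-0.5, 0, 0.866) in the case frame. Ledges at its front and back edge stand 14 and 12 mm above it, cheeks at its ends (y = +-66 mm) 26 mm. In front of and behind the pack a finger has at least 25 mm of room. The point's axes are the case's.
- lid (a joint): Angle of the blue lid (about 0.3 kg, light hinge), rad: 0 closed, grows as it opens, up to a stop at 2.2. It balances near 1.8; below that it falls shut, beyond it falls back on the stop and stays. Plate 4 mm thick, 176 wide, with a 48 mm skirt on its inner side at the front edge.
- lid_hinge (a point): Middle of the lid's hinge line, at (75, 0, 146) mm in the case frame; the hinge axis is the case's y.
- lid_tab (a point): Centre of the round end of the lid's orange tab: a disc 26 mm across, 12 mm thick along the case's y, 32 mm out from the middle of the lid's front edge, 196 mm from the hinge line; lid shut: about (-116, 0, 107) mm in the case frame. Pinched from above on its flat faces (closing along the case's y) it can turn between the fingers, so the tool need not turn with the lid.
- pack: Black battery pack, grey top, red catch, 67 x 121 x 84 mm (x, y, z), 0.55 to 0.95 kg. Origin: centre of its underside, z to its top. Up to z = 58 mm it is 66 mm wide in x (+-33), above that 56. Grasp across x, e.g. at z = 50 mm. At the start it lies loose on the seat, its z straight out of the seat (30 degrees from vertical), x up the slope to the back; it comes off along its z.
- bin: Empty white open bin fixed to the table, 290 (x) x 150 (y) mm, walls 4 mm thick, 80 high at the -x end, 91 at the long sides, 98 at the +x end (a label there stands up to 158). Origin: centre of its underside; inner floor 3 mm above it, inside 283 x 144 mm. The pack fits near the middle with its long side across the bin (pack x along bin x, 12 mm free at each end).
- oil_can: Bystander: light blue spray can, diameter 59 mm, 200 mm tall, standing behind the work. Origin: centre of its underside. Leave it alone.
- tape_roll: Bystander: black roll of tape, diameter 62 mm, 19 mm high, lying to the right of the work. Origin: centre of its underside. Leave it alone.
- pliers: Bystander: pliers with red grips, 201 mm long (y), 64 mm wide, 14 mm high, lying to the right. Origin: centre of the underside. Leave them alone.

How it is judged:
On the way, in this order (a step that is already met when the one before it is completed fails the run):
1. the lid is open past its balance point and stays there with nothing of the robot touching it (value of joint lid above 2.05 rad and contact force between each of the arm, the fingers and lid below 0.2 N), for 0.2 s.
2. the pack, still held by the fingers, is down on the floor of the bin, upright (x of pack in the frame of bin between -0.115 and 0.115 m and y of pack in the frame of bin between -0.045 and 0.045 m and z of pack in the frame of bin below 0.015 m and angle between pack's own z axis and vertical below 0.14 rad and contact force between the fingers and pack above 2 N), for 0.1 s.
At the end, for the whole second after the job is handed in: The lid is open by more than 2.05 rad, and the pack stands upright (within 8 degrees) and at rest on the bin's floor (underside less than 15 mm above the bin's underside, centre within 115 mm along and 45 mm across of the bin's centre), released (value of joint lid above 2.05 rad and x of pack in the frame of bin between -0.115 and 0.115 m and y of pack in the frame of bin between -0.045 and 0.045 m and z of pack in the frame of bin below 0.015 m and angle between pack's own z axis and vertical below 0.14 rad and linear speed of pack below 0.02 m/s and contact force between the fingers and pack below 0.2 N); the robot touches nothing.
It fails at once if a bystander (spray can, tape roll or pliers) is moved by more than 30 mm (distance of any of oil_can, tape_roll, pliers from where it was at the start of the episode above 0.03 m).
It also fails if it takes over 67 s, if anything falls off the work surface, if the arm or the gripper's body presses on something with over 40 N, if the wrist force passes 120 N, or if a joint passes its speed limit or range.

## Working session

There is one attempt and no reset: what is moved stays moved. The work goes in short steps, Python scripts to look and compute and a tool call to move; the robot and the scene stay as the last step left them, time stands still between calls to the robot, and variables do not carry over. Pictures are saved under pics/ and viewed, at most 10 in all, crops included, and the job is handed in when it is done.

Besides the shell and the picture viewer there is one more tool, called after "Request:" as name(argument=value, ...), one argument or row to a line, values as JSON. send_rows: Moves the arm, as the interface text tells. Its arguments: {"type":"object","properties":{"commands":{"type":"string"},"grip_force":{"type":"number"}},"required":["commands"]}

```bash
mkdir -p pics; ls; cat > h.py <<'E'
import numpy as np, cv2, json
from station import readout, cams, sign_off
def snap(n,save=None):
    s=cams.snapshot(n)
    for k in('intrinsics','dist','eye','rotation'): s[k]=np.array(s[k],float)
    if save: cv2.imwrite('pics/'+save,cv2.cvtColor(np.array(s['pixels']),cv2.COLOR_RGB2BGR))
    return s
def ray(s,uv):
    p=cv2.undistortPoints(np.array(uv,float).reshape(-1,1,2),s['intrinsics'],s['dist']).reshape(-1,2)
    return np.c_[p,np.ones(len(p))]@s['rotation'].T
def plane(s,uv,z):
    d=ray(s,uv); return s['eye']+d*((z-s['eye'][2])/d[:,2])[:,None]
def tri(s1,a,s2,b):
    d1=ray(s1,[a])[0];d2=ray(s2,[b])[0]
    t=np.linalg.lstsq(np.c_[d1,-d2],s2['eye']-s1['eye'],rcond=None)[0]
    p=s1['eye']+t[0]*d1;q=s2['eye']+t[1]*d2
    return (p+q)/2,np.linalg.norm(p-q)
def proj(s,P):
    r=s['rotation'].T
    return cv2.projectPoints(np.array(P,float).reshape(-1,3),cv2.Rodrigues(r)[0],-r@s['eye'],s['intrinsics'],s['dist'])[0].reshape(-1,2)
E
python3 - <<'E'
from h import *
a=snap('scene','s1.png');b=snap('top','t1.png')
for s in(a,b):print(s['eye'],s['rotation'].round(2).tolist(),s['intrinsics'][0,0])
r=readout.sense();print(r['t'],r['tcp_pos'],r['tool_rot'],r['force'],r['finger_gap'])
import scipy.spatial.transform as T;print(T.Rotation.from_quat(r['tool_rot']).as_matrix().round(3))
E
```

```text
pics
[-0.1537128  -0.55712317  1.02743143] [0.81, -0.44, 0.17, -0.33] 390.7257698169391
[ 0.37483229 -0.05361077  1.34162529] [0.71, -0.7, 0.07, -0.07] 386.8692377513803
0.1 [0.17408824 0.59954899 0.21052449] [ 1.40956806e-01  9.90015252e-01 -9.40286518e-04 -3.10333879e-04] [ 0.0896091  -0.13547467  0.04218222] 1.0007566551386415
[[-0.96   0.279 -0.001]
 [ 0.279  0.96  -0.002]
 [ 0.    -0.002 -1.   ]]
```

```bash
python3 - <<'E'
s=open('h.py').read()
s=s.replace("    if save","    from scipy.spatial.transform import Rotation as R\n    s['rotation']=R.from_quat(s['rotation']).as_matrix()\n    if save")
open('h.py','w').write(s)
E
python3 -c "
from h import *
a=snap('top');print(a['rotation'].round(2),plane(a,[[320,200],[0,0],[639,399]],0))"
```

```text
[[ 0.02 -0.98  0.19]
 [-1.   -0.02 -0.  ]
 [ 0.01 -0.19 -0.98]] [[ 6.30584552e-01 -8.00882276e-02  0.00000000e+00]
 [ 1.39514958e+00  1.17649647e+00  0.00000000e+00]
 [ 1.25923243e-03 -1.11625588e+00  0.00000000e+00]]
```

View pics/s1.png

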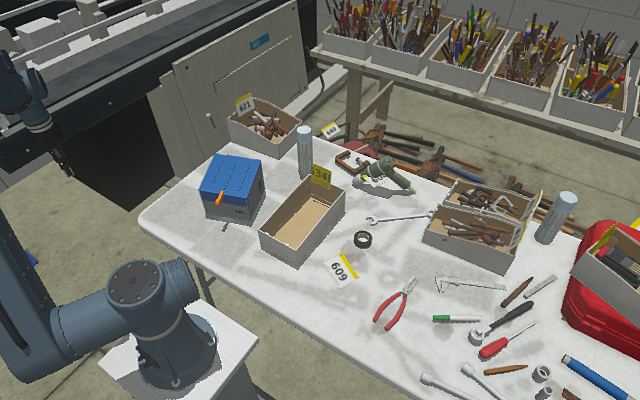

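View pics/t1.png

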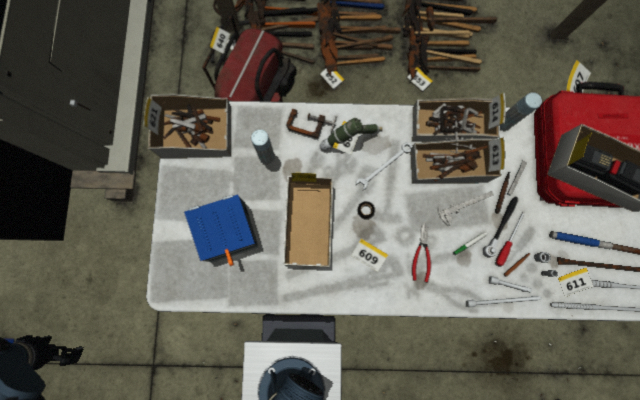

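```bash
cat > m.py <<'E'
from h import *
def mask(s,lo,hi,roi):
    h=cv2.cvtColor(np.array(s['pixels']),cv2.COLOR_RGB2HSV)
    m=cv2.inRange(h,lo,hi);z=np.zeros_like(m);x0,y0,x1,y1=roi;z[y0:y1,x0:x1]=m[y0:y1,x0:x1];return z
def big(m): return max(cv2.findContours(m,cv2.RETR_EXTERNAL,cv2.CHAIN_APPROX_NONE)[0],key=cv2.contourArea)
def quad(c):
    c=cv2.convexHull(c)
    for e in np.arange(1,20,.5):
        q=cv2.approxPolyDP(c,e,True)
        if len(q)<=4:return q.reshape(-1,2)
E
python3 - <<'E'
from m import *
a=snap('scene');b=snap('top')
for s,r in((b,(170,180,270,290)),(a,(180,130,290,240))):
    c=big(mask(s,(100,120,60),(125,255,255),r));print('blue',cv2.contourArea(c),quad(c).tolist())
    o=big(mask(s,(3,150,120),(20,255,255),r));print('or',cv2.contourArea(o),o.reshape(-1,2).min(0),o.reshape(-1,2).max(0),o.reshape(-1,2)[o.reshape(-1,2)[:,1].argmax()],cv2.fitLine(o,2,0,.01,.01).ravel())
for nm,s in(('t',b),('s',a)):
    x,y,w,h=(170,170,180,120) if nm=='t' else (180,120,180,150)
    i=cv2.cvtColor(np.array(s['pixels']),cv2.COLOR_RGB2BGR)[y:y+h,x:x+w]
    cv2.imwrite(f'pics/c{nm}.png',cv2.resize(i,None,fx=4,fy=4,interpolation=cv2.INTER_CUBIC))
E
python3 -c "
import cv2,numpy as np
a=cv2.imread('pics/ct.png')[:480,:400*2];cv2.imwrite('pics/ct.png',a)"
```

```text
blue 2808.0 [[237, 195], [254, 243], [200, 259], [185, 212]]
or 43.0 [225 249] [232 264] [230 264] [  0.33768854   0.9412579  228.46875    256.96875   ]
blue 1830.5 [[260, 160], [247, 199], [199, 190], [215, 153]]
or 38.0 [215 191] [223 205] [216 205] [  0.40827832  -0.9128575  218.75       198.25      ]
```

View pics/ct.png

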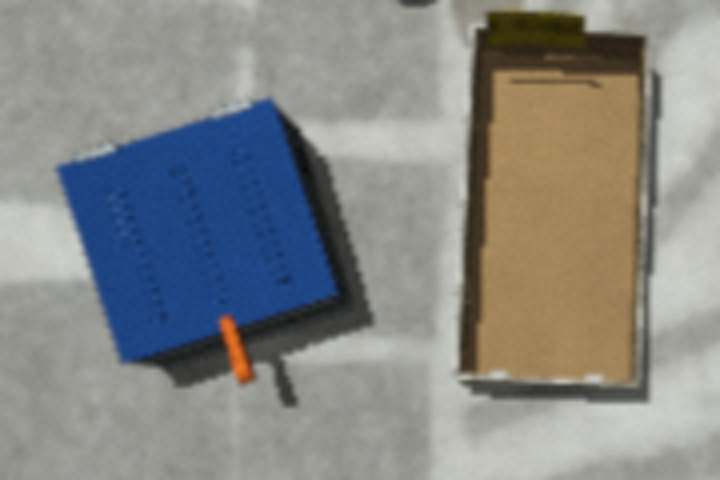

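View pics/cs.png

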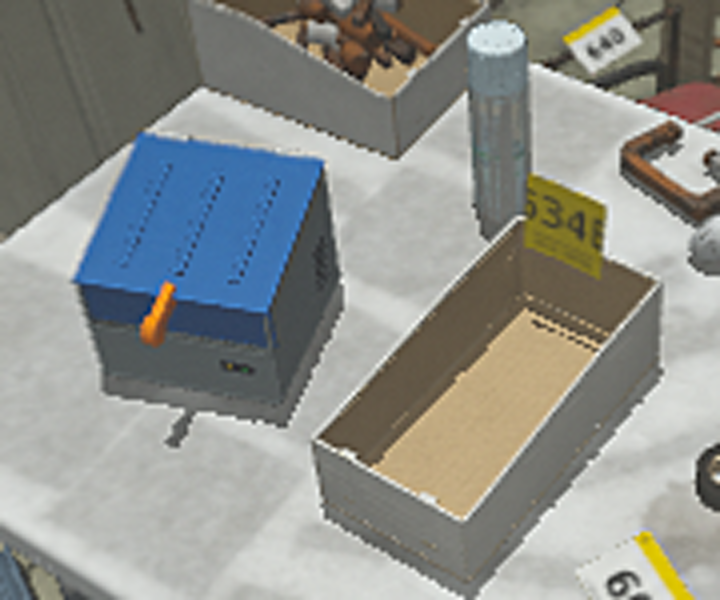

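```bash
python3 - <<'E'
from m import *
a=snap('scene');b=snap('top')
bk=plane(b,[[185,212],[237,195]],.147);fr=plane(b,[[200,259.5],[254.5,243]],.114)
print(bk,fr,np.linalg.norm(bk[0]-bk[1]),np.linalg.norm(fr[0]-fr[1]),np.linalg.norm(bk.mean(0)-fr.mean(0)))
for d in(bk[0]-bk[1],fr[0]-fr[1]):print(np.degrees(np.arctan2(-d[0],d[1])))
d=(bk-fr).mean(0);print(np.degrees(np.arctan2(d[1],d[0])))
sa=tri(b,[231,262],a,[217.5,201.5]);print('tab',sa)
print('tabplane',plane(b,[[230.5,261]],.107),plane(a,[[218,201]],.107))
f=plane(b,[[285,265],[330.5,266]],.08);k=plane(b,[[289.5,177.5],[331,179.5]],.098);print('bin',f,k,np.linalg.norm(f[0]-f[1]),np.linalg.norm(k[0]-k[1]),f.mean(0)-k.mean(0),(f.mean(0)+k.mean(0))/2)
# scene bin front corners crop (316,440),(465,520),(660,285),(522,215)
S=np.array([[316,440],[465,520],[660,285],[522,215]])/4+[180,120]
print(plane(a,S[:2],.08),plane(a,S[2:],.098))
L=np.array([[142,133],[322,160],[268,312],[77,282]])/4+[180,120]
print('lid scene',plane(a,L[:2],.147),plane(a,L[2:],.114))
E
```

```text
[[0.55556027 0.34305642 0.147     ]
 [0.61304213 0.18428814 0.147     ]] [[0.41125288 0.29471715 0.114     ]
 [0.466182   0.1267791  0.114     ]] 0.1688535745187512 0.17669293935239694 0.15838117224342077
19.90272881011597
18.11186863034592
19.977756134296794
tab (array([0.40501945, 0.1981889 , 0.1122264 ]), np.float64(0.0013867034150294123))
tabplane [[0.40872303 0.20052802 0.107     ]] [[0.4103429 0.2032158 0.107    ]]
bin [[ 0.40031058  0.03040554  0.08      ]
 [ 0.4001115  -0.11588404  0.08      ]] [[ 0.68551923  0.02400286  0.098     ]
 [ 0.68166573 -0.11336355  0.098     ]] 0.14628971235364163 0.13742044831407124 [-0.28338144  0.00194109 -0.018     ] [ 0.54190176 -0.0437098   0.089     ]
[[ 0.40204035  0.02790972  0.08      ]
 [ 0.40114528 -0.11563511  0.08      ]] [[ 0.68005746 -0.1228237   0.098     ]
 [ 0.69138052  0.02410541  0.098     ]]
lid scene [[0.55740946 0.34174544 0.147     ]
 [0.61364802 0.18077841 0.147     ]] [[0.46750112 0.12558785 0.114     ]
 [0.40849269 0.28519882 0.114     ]]
```

Top crop: lid corners at full-image (185,212), (237,195), (254,243) and (200,259), with the tab end near (231,262). Scene crop: the lid is shut, the tab end is near (217,201) and the bin is open and empty. The case yaw is about 19.5° and the tab is at about (0.405, 0.198, 0.107), which agrees with the given sizes.

Request:
send_rows(
  commands="85 0 0 0 -0.99;85 0 0 0 -0.99;85 0 0 0 -0.99;85 0 0 0 -0.99;85 0 0 0 -0.99;85 0 0 0 -0.99;85 0 0 0 -0.99;85 0 0 0 -0.99;85 0 0 0 -0.99;85 0 -1 0 0;85 0 -1 0 0;85 0 -1 0 0;85 0 -1 0 0;85 0 -1 0 0;85 0 -1 0 0;85 0 -1 0 0;85 0 -1 0 0;85 0 -1 0 0;85 0 -1 0 0;85 0 -1 0 0",
  grip_force=40,
)

```text
t: 2.02
tcp_pos: [0.2478, 0.3919, 0.2116]
tool_rot: [-0.169, 0.986, 0.0, 0.0]
force: [0.6, -0.2, 0.3]
finger_gap: 0.997
gripper_force: 0.0
```

Request:
send_rows(
  commands="85 -0.35 -0.98 0 0;85 -0.35 -0.98 0 0;85 -0.35 -0.98 0 0;85 -0.35 -0.98 0 0;85 -0.35 -0.98 0 0;85 -0.35 -0.98 0 0;85 -0.35 -0.98 0 0;85 -0.35 -0.98 0 0;85 -0.35 -0.98 0 0;85 -0.35 -0.98 0 0;85 -0.35 -0.98 0 0;85 -0.35 -0.98 0 0;85 0 0 0 0;85 0 0 0 0",
)

```text
t: 3.18
tcp_pos: [0.4055, 0.1984, 0.2115]
tool_rot: [-0.168, 0.986, 0.0, 0.0]
force: [-1.2, 0.1, -0.4]
finger_gap: 1.0
gripper_force: 0.0
```

```bash
python3 - <<'E'
from m import *
a=snap('wrist','w1.png')
r=readout.sense();print(r['t'],r['tcp_pos'],r['q']);from scipy.spatial.transform import Rotation as R;print(R.from_quat(r['tool_rot']).as_matrix().round(3))
print(a['eye'],a['rotation'].round(2))
o=big(mask(a,(3,150,100),(20,255,255),(0,0,640,400))).reshape(-1,2);print(len(o),o.min(0),o.max(0),o.mean(0),cv2.minAreaRect(o))
print(proj(a,[[.405,.198,.107]]),proj(a,[[.405,.198,.119]]))
q=cv2.boxPoints(cv2.minAreaRect(o));print(plane(a,q,.107))
E
```

```text
3.2333 [0.40472561 0.19886315 0.21138401] [ 2.07668101e-01  2.94542764e-01  1.85171087e+00  5.44425370e-04
  9.95924861e-01 -1.70152609e+00]
[[-0.943 -0.332 -0.001]
 [-0.332  0.943  0.   ]
 [ 0.001  0.001 -1.   ]]
[0.33484212 0.17391378 0.37428229] [[-0.33  0.9   0.28]
 [ 0.94  0.32  0.1 ]
 [-0.    0.29 -0.96]]
131 [315 181] [328 239] [321.83969466 209.35114504] ((321.5, 210.0), (58.0, 13.0), 90.0)
[[321.65360263 191.83033479]] [[321.63251077 195.36985221]]
[[0.39713275 0.18865264 0.107     ]
 [0.39311213 0.20013316 0.107     ]
 [0.448896   0.22004668 0.107     ]
 [0.4531774  0.20783088 0.107     ]]
```

View pics/w1.png

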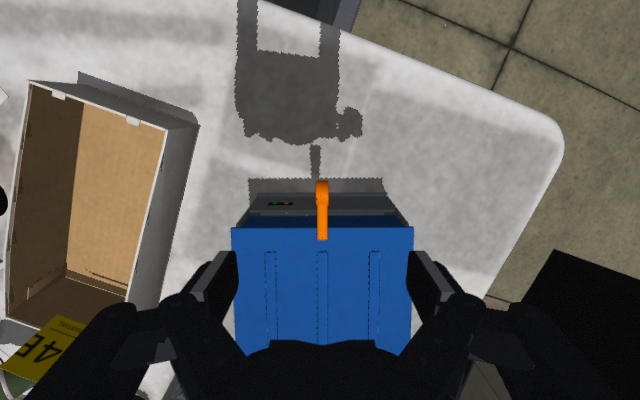

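Wrist view: the tab lies at columns 315–328, rows 181–239, centred between the fingers. The lid's front edge (row 227) is parallel to the image, so the yaw is right. I can go down and pinch.

Request:
send_rows(
  commands="85 0 0 1 0;85 0 0 1 0;85 0 0 1 0;85 0 0 1 0;85 0 0 1 0;85 0 0 0.77 0;60 0 0 0 0;30 0 0 0 0;0 0 0 0 0;0 0 0 0 0;0 0 0 0 0;0 0 0 0 0;0 0 0 0 0;0 0 0 0 0;0 0 0 0 0",
  grip_force=35,
)

```text
t: 4.48
tcp_pos: [0.4058, 0.1984, 0.0969]
tool_rot: [-0.169, 0.986, -0.0, 0.001]
force: [-0.4, -3.1, 6.1]
finger_gap: 0.114
gripper_force: 34.3
```

```bash
python3 - <<'E'
import numpy as np
# tool shifts (x=-case x, z=down) for lid arc, steps of 5 deg
th=np.r_[0:2.06:.1,2.03] ; th=np.linspace(0,2.02,22)
p=np.c_[-np.cos(th-.2015)*-1*-1,np.sin(th-.2015)]*.196
d=np.diff(p,axis=0)/.02
for r in d: print('0 %.2f 0 %.2f 0;'%(-r[0],-r[1]),end='')
E
```

```text
0 0.14 0 -0.93 0;0 0.05 0 -0.94 0;0 -0.04 0 -0.94 0;0 -0.13 0 -0.93 0;0 -0.22 0 -0.92 0;0 -0.30 0 -0.89 0;0 -0.39 0 -0.86 0;0 -0.47 0 -0.82 0;0 -0.54 0 -0.77 0;0 -0.62 0 -0.71 0;0 -0.68 0 -0.65 0;0 -0.74 0 -0.58 0;0 -0.79 0 -0.51 0;0 -0.84 0 -0.43 0;0 -0.88 0 -0.35 0;0 -0.91 0 -0.26 0;0 -0.93 0 -0.17 0;0 -0.94 0 -0.08 0;0 -0.94 0 0.01 0;0 -0.94 0 0.10 0;0 -0.92 0 0.19 0;
```

Request:
send_rows(
  commands="0 0.14 0 -0.93 0;0 0.05 0 -0.94 0;0 -0.04 0 -0.94 0;0 -0.13 0 -0.93 0;0 -0.22 0 -0.92 0;0 -0.30 0 -0.89 0;0 -0.39 0 -0.86 0;0 -0.47 0 -0.82 0;0 -0.54 0 -0.77 0;0 -0.62 0 -0.71 0",
)

```text
t: 5.32
tcp_pos: [0.4545, 0.2162, 0.2715]
tool_rot: [-0.169, 0.986, 0.0, 0.002]
force: [0.3, 0.4, 0.3]
finger_gap: -0.003
gripper_force: 0.0
```

Request:
send_rows(
  commands="0 -0.68 0 -0.65 0;0 -0.74 0 -0.58 0;0 -0.79 0 -0.51 0;0 -0.84 0 -0.43 0;0 -0.88 0 -0.35 0;0 -0.91 0 -0.26 0;0 -0.93 0 -0.17 0;0 -0.94 0 -0.08 0;0 -0.94 0 0.01 0;0 -0.94 0 0.10 0;0 -0.92 0 0.19 0;0 0 0 0 0;0 0 0 0 0",
)

```text
t: 6.4
tcp_pos: [0.6316, 0.2789, 0.3236]
tool_rot: [-0.169, 0.986, 0.0, -0.001]
force: [0.2, 0.6, 0.2]
finger_gap: 0.002
gripper_force: 0.0
```

```bash
python3 - <<'E'
from m import *
b=snap('top');r=readout.sense();print(r['t'],r['tcp_pos'],r['force'],r['finger_gap'])
for s in(b,):
  m=mask(s,(3,150,100),(20,255,255),(150,100,330,300));c=np.argwhere(m);print(len(c),c.mean(0)[::-1] if len(c) else 0)
print('expect',proj(b,[np.array(r['tcp_pos'])+[0,0,.011]]))
E
```

```text
6.45 [0.63106381 0.27875351 0.32417989] [0.08256919 0.5102082  0.3016655 ] 0.0005466046103716219
78 [258.61538462 194.30769231]
expect [[188.89018376 173.647741  ]]
```

```bash
python3 - <<'E'
from m import *
a=snap('scene');b=snap('top')
i=np.hstack([cv2.resize(np.array(s['pixels'])[y:y+170,x:x+200],None,fx=2,fy=2) for s,x,y in((a,150,90),(b,140,120))])
cv2.imwrite('pics/f1.png',i[:,:,::-1])
E
```

```text
(no output)
```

View pics/f1.png

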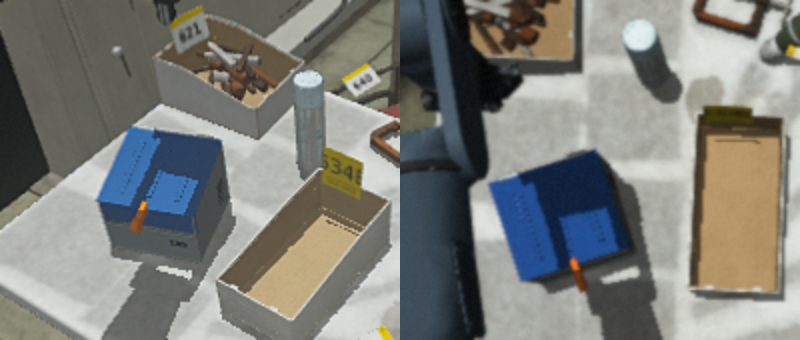

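The tab slipped out and the lid fell shut, as seen in both crops. I'll redo it with more grip, slightly deeper, slightly further in, and slower.

Request:
send_rows(
  commands="50 0.98 0 0 0;50 0.98 0 0 0;50 0.98 0 0 0;50 0.98 0 0 0;50 0.98 0 0 0;50 0.98 0 0 0;50 0.98 0 0 0;50 0.98 0 0 0;50 0.98 0 0 0;50 0.98 0 0 0;50 0.98 0 0 0;50 0.98 0 0 0;50 0 0 1 0;50 0 0 1 0;50 0 0 1 0;50 0 0 1 0;50 0 0 0 0;50 0 0 0 0",
  grip_force=80,
)

```text
t: 8.05
tcp_pos: [0.409, 0.2005, 0.2449]
tool_rot: [-0.169, 0.986, 0.0, -0.001]
force: [-0.1, -0.4, 0.7]
finger_gap: 0.582
gripper_force: 0.0
```

```bash
python3 - <<'E'
from m import *
a=snap('wrist');r=readout.sense();print(r['tcp_pos'],r['finger_gap'])
o=big(mask(a,(3,150,60),(20,255,255),(0,0,640,400))).reshape(-1,2)
w=[(y,np.ptp(o[o[:,1]==y,0])) for y in range(o[:,1].min(),o[:,1].max()+1,2)];print(w)
C=np.array([.585,.2625,.146]);u=np.array([.9426,.3338,0])
for dx in(-.191,-.204,-.178):print(dx,proj(a,[C+u*dx+[0,0,-.039],C+u*dx+[0,0,-.039+.013]]).round(1).tolist())
m=mask(a,(100,120,40),(125,255,255),(240,0,400,400));ys=np.argwhere(m.any(1)).ravel();print(ys.min(),ys.max())
cv2.imwrite('pics/w2.png',cv2.resize(np.array(a['pixels'])[130:290,220:420,::-1],None,fx=3,fy=3))
E
```

```text
[0.41014375 0.20069986 0.24575928] 0.5825482493894281
[(170, np.int32(9)), (172, np.int32(10)), (174, np.int32(10)), (176, np.int32(10)), (178, np.int32(10)), (180, np.int32(11)), (182, np.int32(11)), (184, np.int32(12)), (186, np.int32(12)), (188, np.int32(12)), (190, np.int32(12)), (192, np.int32(10)), (194, np.int32(10)), (196, np.int32(10)), (198, np.int32(10)), (200, np.int32(10)), (202, np.int32(10)), (204, np.int32(10)), (206, np.int32(10)), (208, np.int32(10)), (210, np.int32(9)), (212, np.int32(8)), (214, np.int32(8)), (216, np.int32(8)), (218, np.int32(8)), (220, np.int32(8)), (222, np.int32(6))]
-0.191 [[321.6, 180.1], [321.6, 183.1]]
-0.204 [[321.6, 167.9], [321.6, 170.4]]
-0.178 [[321.6, 192.1], [321.6, 195.4]]
203 345
```

View pics/w2.png

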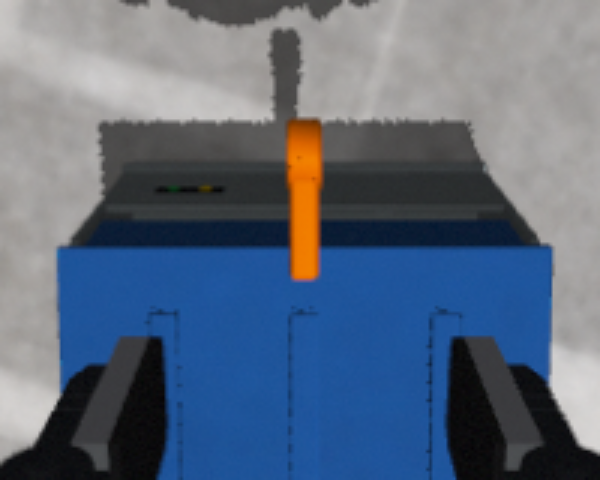

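The disc end spans rows 170–191 in the full image, at column 322. That confirms my tab position to about 1 mm.

Request:
send_rows(
  commands="50 0.12 0 1 0;50 0 0 1 0;50 0 0 1 0;50 0 0 1 0;50 0 0 1 0;50 0 0 1 0;50 0 0 1 0;50 0 0 0.7 0;25 0 0 0 0;0 0 0 0 0;0 0 0 0 0;0 0 0 0 0;0 0 0 0 0;0 0 0 0 0;0 0 0 0 0;0 0 0 0 0",
  grip_force=100,
)

```text
t: 9.43
tcp_pos: [0.4095, 0.1997, 0.0925]
tool_rot: [-0.169, 0.986, -0.0, 0.002]
force: [0.7, -2.9, 7.5]
finger_gap: 0.091
gripper_force: 98.6
```

Request:
send_rows(
  commands="0 0.07 0 -0.46 0;0 0.07 0 -0.46 0;0 0.03 0 -0.47 0;0 0.03 0 -0.47 0;0 -0.02 0 -0.47 0;0 -0.02 0 -0.47 0;0 -0.06 0 -0.46 0;0 -0.06 0 -0.46 0",
)

```text
t: 10.1
tcp_pos: [0.4183, 0.2027, 0.169]
tool_rot: [-0.168, 0.986, 0.002, 0.013]
force: [19.5, 6.5, -10.4]
finger_gap: 0.082
gripper_force: 100.0
```

Request:
send_rows(
  commands="0 0 0 0 0;0 0 0 0 0",
  grip_force=60,
)

```text
t: 10.27
tcp_pos: [0.4181, 0.2026, 0.169]
tool_rot: [-0.168, 0.986, 0.002, 0.013]
force: [-2.0, -1.9, -2.3]
finger_gap: 0.079
gripper_force: 100.6
```

```bash
python3 - <<'E'
from m import *
a=snap('scene');b=snap('top');w=snap('wrist');r=readout.sense();print(r['tcp_pos'],r['ft_torque'],r['force'])
for s,roi in((a,(170,110,300,240)),(b,(150,140,300,290)),(w,(0,0,640,400))):
  o=mask(s,(3,150,60),(20,255,255),roi);c=np.argwhere(o)[:,::-1];print(len(c),c.min(0),c.max(0),proj(s,[np.array(r['tcp_pos'])+[0,0,.011]]).round(1))
i=np.hstack([cv2.resize(np.array(s['pixels'])[y:y+h,x:x+h],(400,400),interpolation=cv2.INTER_CUBIC) for s,x,y,h in((a,180,110,110),(w,200,100,240))])
cv2.imwrite('pics/g1.png',i[:,:,::-1])
E
```

```text
[0.41795451 0.20255961 0.16857604] [-0.94790272  0.34529493 -0.49761412] [-0.42329043 -1.76709103  1.36146403]
47 [211 117] [288 188] [[215.4 183.8]]
9 [185 141] [227 264] [[225.  257.1]]
1626 [ 18 208] [333 399] [[321.6 247.5]]
```

View pics/g1.png

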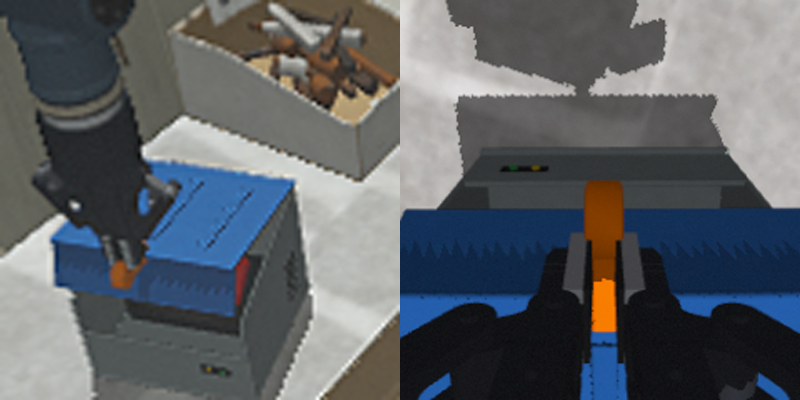

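The left crop shows the lid lifted about 0.39 rad. The wrist crop shows the pads at the neck, about 15 mm inward of the disc centre. I'll slide them outward onto the disc with a light grip.

Request:
send_rows(
  commands="0 0 0 0 0;0 0 0 0 0;0 0.2 0 0 0;0 0.2 0 0 0;0 0.2 0 0 0;0 0.15 0 0 0;0 0 0 0 0",
  grip_force=30,
)

```text
t: 11.0
tcp_pos: [0.416, 0.2017, 0.1711]
tool_rot: [-0.165, 0.986, 0.004, 0.026]
force: [30.7, 17.1, -13.0]
finger_gap: 0.083
gripper_force: 105.2
```

```bash
python3 - <<'E'
from m import *
w=snap('wrist');r=readout.sense();print(r['t'],r['tcp_pos'],r['tool_rot'],r['force'],r['finger_gap'],r['gripper_force'])
o=mask(w,(3,150,60),(20,255,255),(295,150,345,310));ys=np.argwhere(o.any(1)).ravel();print(ys.min(),ys.max(),proj(w,[np.array(r['tcp_pos'])+[0,0,.011]]).round(1))
print([(y,int(o[y].any() and np.ptp(np.argwhere(o[y]).ravel()))) for y in range(ys.min(),ys.max(),6)])
E
```

```text
11.05 [0.41602651 0.20170105 0.17113683] [-0.16529495  0.98589278  0.0042977   0.02597177] [ 31.81419413  16.31725395 -13.2994703 ] 0.0783314346779279 105.26478872518055
213 299 [[321.6 248. ]]
[(213, 18), (219, 22), (225, 22), (231, 22), (237, 22), (243, 18), (249, 14), (255, 14), (261, 12), (267, 13), (273, 14), (279, 14), (285, 14), (291, 14), (297, 15)]
```

```bash
python3 - <<'E'
from m import *
a=snap('scene');w=snap('wrist')
H=np.array([.585,.2625,.146]);u=np.array([.9426,.3338,0]);v=np.array([-.3338,.9426,0]);z=np.array([0,0,1.])
c=big(mask(a,(100,120,40),(125,255,255),(170,110,300,240)));print(quad(c).tolist())
for f in np.arange(-.2,.5,.1):
    e=-np.cos(f)*u+np.sin(f)*z
    D=[H+e*.196+.013*(np.cos(t)*u+np.sin(t)*z) for t in np.linspace(0,6.28,40)]
    print(round(f,2),proj(a,[H+e*.164+.088*v,H+e*.164-.088*v]).round(0).tolist(),'wrist disc rows',proj(w,D)[:,1].min().round(),proj(w,D)[:,1].max().round(),'edge',proj(w,[H+e*.164])[0,1].round())
m=mask(w,(100,120,100),(125,255,255),(295,150,345,380));print(np.argwhere(m.any(1)).ravel()[[0,-1]])
h=cv2.cvtColor(w['pixels'],cv2.COLOR_RGB2HSV);print([(y,h[y,250].tolist()) for y in range(210,320,8)])
E
```

```text
[[194, 175], [219, 154], [260, 160], [244, 196]]
-0.2 [[197.0, 191.0], [246.0, 199.0]] wrist disc rows 171.0 204.0 edge 227.0
-0.1 [[196.0, 188.0], [245.0, 196.0]] wrist disc rows 174.0 209.0 edge 233.0
0.0 [[194.0, 184.0], [244.0, 193.0]] wrist disc rows 180.0 219.0 edge 242.0
0.1 [[193.0, 181.0], [244.0, 189.0]] wrist disc rows 191.0 234.0 edge 255.0
0.2 [[192.0, 176.0], [243.0, 185.0]] wrist disc rows 207.0 255.0 edge 273.0
0.3 [[192.0, 172.0], [243.0, 180.0]] wrist disc rows 230.0 284.0 edge 295.0
0.4 [[191.0, 167.0], [243.0, 175.0]] wrist disc rows 261.0 323.0 edge 323.0
[300 344]
[(210, [90, 18, 57]), (218, [90, 28, 46]), (226, [108, 139, 57]), (234, [107, 208, 87]), (242, [108, 201, 89]), (250, [107, 192, 89]), (258, [107, 195, 72]), (266, [106, 206, 68]), (274, [107, 200, 70]), (282, [108, 162, 55]), (290, [105, 70, 22]), (298, [90, 27, 19]), (306, [105, 26, 20]), (314, [113, 39, 26])]
```

The lid is at about 0.42 rad and the grasp point sits about 12 mm inward of the disc centre, as if wedged into the neck. I'll lower the lid, release, and re-pinch centred on the disc with medium force.

Request:
send_rows(
  commands="0 -0.2 0 0 0;0 -0.2 0 0 0;0 -0.2 0 0 0;0 -0.15 0 0 0;0 0.06 0 0.46 0;0 0.06 0 0.46 0;0 0.02 0 0.47 0;0 0.02 0 0.47 0;0 -0.03 0 0.47 0;0 -0.03 0 0.47 0;0 -0.07 0 0.46 0;0 -0.07 0 0.3 0;20 0 0 0 0;40 0 0 0 0;40 0 0 0 0;40 0 0 0 0;40 0 0 0 0",
  grip_force=60,
)

```text
t: 12.57
tcp_pos: [0.4082, 0.2002, 0.0945]
tool_rot: [-0.169, 0.986, 0.0, 0.0]
force: [0.1, 0.4, 0.0]
finger_gap: 0.467
gripper_force: 0.0
```

```bash
cat > p.py <<'E'
from m import *
r=readout.sense();H=np.array([.585,.2625,.146]);u=np.array([.9426,.3338,0]);v=np.array([-.3338,.9426,0])
d=np.array(r['tcp_pos'])-H;g=d@u,d@v,d[2]+.011
print('t',round(r['t'],2),'grasp rel hinge u v z',np.round(g,4),'tcp',np.round(r['tcp_pos'],4),np.round(r['tool_rot'],3),'F',np.round(r['force'],1),round(r['finger_gap'],3),round(r['gripper_force']),'r',round(np.hypot(g[0],g[2]),4),'phi',round(np.arctan2(g[2],-g[0]),3))
E
python3 p.py
```

```text
t 12.57 grasp rel hinge u v z [-0.1875  0.0003 -0.0405] tcp [0.4082 0.2002 0.0945] [-0.169  0.986  0.     0.   ] F [0.1 0.4 0. ] 0.467 0 r 0.1918 phi -0.213
```

Request:
send_rows(
  commands="40 0.22 0 0 0;40 0 0 0 0;15 0 0 0 0;0 0 0 0 0;0 0 0 0 0;0 0 0 0 0;0 0 0 0 0;0 0 0 0 0",
  grip_force=60,
)

```text
t: 13.23
tcp_pos: [0.404, 0.1978, 0.0942]
tool_rot: [-0.169, 0.986, -0.0, 0.0]
force: [-0.2, -4.4, 4.4]
finger_gap: 0.116
gripper_force: 58.8
```

Request:
send_rows(
  commands="0 0.05 0 -0.3 0;0 0.07 0 -0.4 0;0 0.05 0 -0.46 0;0 0.03 0 -0.47 0",
)

```text
t: 13.57
tcp_pos: [0.403, 0.1974, 0.1271]
tool_rot: [-0.169, 0.986, 0.0, 0.003]
force: [7.6, -0.1, -4.3]
finger_gap: 0.108
gripper_force: 58.5
```

```bash
python3 p.py
```

```text
t 13.57 grasp rel hinge u v z [-0.1933 -0.0006 -0.0079] tcp [0.403  0.1974 0.1271] [-0.169  0.986  0.     0.003] F [ 7.6 -0.1 -4.3] 0.108 59 r 0.1934 phi -0.041
```

Request:
send_rows(
  commands="0 -0.02 0 -0.48 0;0 -0.04 0 -0.48 0;0 -0.06 0 -0.48 0;0 -0.09 0 -0.48 0;0 -0.11 0 -0.47 0;0 -0.13 0 -0.47 0",
)

```text
t: 14.07
tcp_pos: [0.4142, 0.2014, 0.1851]
tool_rot: [-0.169, 0.986, 0.001, 0.006]
force: [10.6, 1.5, -8.2]
finger_gap: 0.106
gripper_force: 58.5
```

```bash
python3 p.py
```

```text
t 14.07 grasp rel hinge u v z [-0.1814 -0.0006  0.0501] tcp [0.4142 0.2014 0.1851] [-0.169  0.986  0.001  0.006] F [10.6  1.5 -8.2] 0.106 58 r 0.1882 phi 0.27
```

Request:
send_rows(
  commands="0 -0.2 0 -0.44 0;0 -0.22 0 -0.44 0;0 -0.25 0 -0.43 0;0 -0.28 0 -0.42 0;0 -0.3 0 -0.4 0;0 -0.32 0 -0.38 0",
)

```text
t: 14.57
tcp_pos: [0.4375, 0.2097, 0.2336]
tool_rot: [-0.169, 0.986, -0.001, -0.001]
force: [0.5, -4.7, -2.7]
finger_gap: 0.102
gripper_force: 58.6
```

```bash
python3 p.py;python3 - <<'E'
from m import *
w=snap('wrist');o=mask(w,(3,150,60),(20,255,255),(290,100,350,340));ys=np.argwhere(o.any(1)).ravel()
print([(y,int(np.ptp(np.argwhere(o[y]).ravel()))) for y in range(ys.min(),ys.max(),6) if o[y].any()])
E
```

```text
t 14.57 grasp rel hinge u v z [-0.1566 -0.0005  0.0986] tcp [0.4375 0.2097 0.2336] [-0.169  0.986 -0.001 -0.001] F [ 0.5 -4.7 -2.7] 0.102 59 r 0.1851 phi 0.562
[(211, 18), (217, 21), (223, 21), (229, 21), (235, 21), (241, 17), (247, 16), (253, 16), (259, 16), (265, 16), (271, 16), (277, 16)]
```

Request:
send_rows(
  commands="0 -0.24 0 -0.39 0;0 -0.26 0 -0.38 0;0 -0.28 0 -0.37 0;0 -0.29 0 -0.35 0;0 -0.31 0 -0.34 0;0 -0.33 0 -0.32 0;0 -0.34 0 -0.31 0;0 -0.36 0 -0.29 0",
)

```text
t: 15.28
tcp_pos: [0.4843, 0.2263, 0.2871]
tool_rot: [-0.169, 0.986, -0.0, -0.001]
force: [4.2, -2.5, -10.7]
finger_gap: 0.097
gripper_force: 62.0
```

```bash
python3 p.py
```

```text
t 15.28 grasp rel hinge u v z [-0.107  -0.0005  0.1521] tcp [0.4843 0.2263 0.2871] [-0.169  0.986 -0.    -0.001] F [  4.2  -2.5 -10.7] 0.097 62 r 0.1859 phi 0.958
```

Request:
send_rows(
  commands="0 -0.38 0 -0.26 0;0 -0.39 0 -0.24 0;0 -0.41 0 -0.22 0;0 -0.42 0 -0.2 0;0 -0.43 0 -0.18 0;0 -0.43 0 -0.15 0;0 -0.44 0 -0.13 0;0 -0.45 0 -0.11 0",
)

```text
t: 15.95
tcp_pos: [0.5456, 0.2481, 0.3169]
tool_rot: [-0.169, 0.986, -0.001, -0.002]
force: [1.3, -2.7, -5.0]
finger_gap: 0.086
gripper_force: 58.5
```

```bash
python3 p.py
```

```text
t 15.95 grasp rel hinge u v z [-0.0419 -0.0004  0.1819] tcp [0.5456 0.2481 0.3169] [-0.169  0.986 -0.001 -0.002] F [ 1.3 -2.7 -5. ] 0.086 58 r 0.1867 phi 1.344
```

Request:
send_rows(
  commands="0 -0.45 0 -0.1 0;0 -0.45 0 -0.08 0;0 -0.46 0 -0.06 0;0 -0.46 0 -0.02 0;0 -0.46 0 0 0;0 -0.46 0 0.02 0;0 -0.46 0 0.05 0;0 -0.45 0 0.07 0;0 -0.45 0 0.09 0;0 -0.45 0 0.11 0;0 -0.44 0 0.14 0",
)

```text
t: 16.87
tcp_pos: [0.6432, 0.2828, 0.3163]
tool_rot: [-0.169, 0.986, 0.0, 0.003]
force: [1.8, -2.3, 6.3]
finger_gap: 0.072
gripper_force: 58.8
```

```bash
python3 p.py; python3 - <<'E'
from m import *
a=snap('scene')
cv2.imwrite('pics/o1.png',cv2.resize(np.array(a['pixels'])[60:240,150:350,::-1],None,fx=3,fy=3))
E
```

```text
t 16.87 grasp rel hinge u v z [ 0.0616 -0.0002  0.1813] tcp [0.6432 0.2828 0.3163] [-0.169  0.986  0.     0.003] F [ 1.8 -2.3  6.3] 0.072 59 r 0.1915 phi 1.898
```

View pics/o1.png

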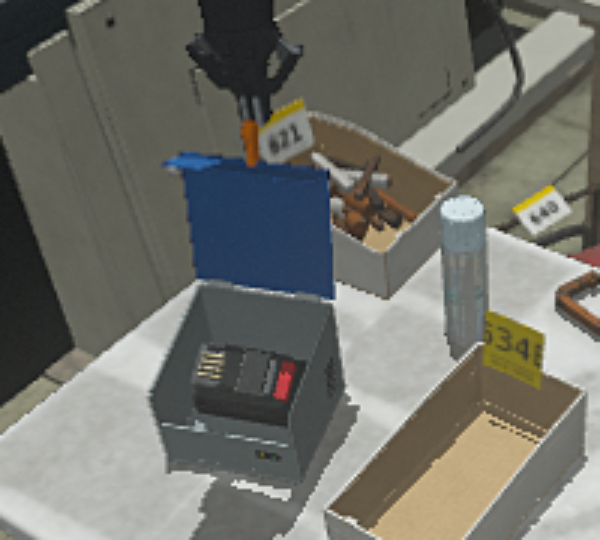

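The lid is open past vertical and the tab (full image about (233,107)) is still pinched. The pack is visible on its seat. I'm releasing and going up.

Request:
send_rows(
  commands="20 0 0 0 0;40 0 0 0 0;40 0 0 0 0;40 0 0 0 0;40 0 0 -0.5 0;40 0 0 -1 0;40 0 0 -1 0;40 0 0 -1 0;40 0 0 -1 0;40 0 0 0 0;40 0 0 0 0;40 0 0 0 0",
)

```text
t: 17.92
tcp_pos: [0.6402, 0.282, 0.4036]
tool_rot: [-0.169, 0.986, 0.0, -0.001]
force: [-0.7, -0.2, 0.2]
finger_gap: 0.47
gripper_force: 0.0
```

```bash
python3 p.py; python3 - <<'E'
from m import *
a=snap('scene');b=snap('top')
H=np.array([.585,.2625,.146]);u=np.array([.9426,.3338,0]);z=np.array([0,0,1.])
for s,roi in((a,(200,60,260,180)),(b,(150,130,300,260))):
    c=np.argwhere(mask(s,(3,150,60),(20,255,255),roi))[:,::-1];print(len(c),c.min(0),c.max(0))
for t in(1.9,2.05,2.2):
    e=-np.cos(t-.2)*u+np.sin(t-.2)*z;print(t,proj(a,[H+.196*e]),proj(b,[H+.196*e]))
E
```

```text
t 17.92 grasp rel hinge u v z [0.0585 0.     0.2686] tcp [0.6402 0.282  0.4036] [-0.169  0.986  0.    -0.001] F [-0.7 -0.2  0.2] 0.47 0 r 0.2749 phi 1.785
64 [236  97] [241 113]
96 [184 130] [299 172]
1.9 [[231.11093483 105.45015058]] [[190.55885032 181.34523455]]
2.05 [[234.72117342 102.32392279]] [[188.46183545 171.9531168 ]]
2.2 [[238.25664436 100.60216892]] [[187.01464426 163.60267278]]
```

The lid rests at about 2.2 rad. Next I move forward over the pack, open the fingers and spin +90°, so the fingers close along the case's x.

Request:
send_rows(
  commands="85 1 0 0 0;85 1 0 0 0;85 1 0 0 0;85 1 0 0 0;85 1 0 0 0;85 1 0 0 0;85 1 0 0 0;85 0.07 0 0 0",
)

```text
t: 18.68
tcp_pos: [0.5037, 0.2342, 0.4036]
tool_rot: [-0.169, 0.986, -0.0, -0.002]
force: [-0.4, -0.6, -0.8]
finger_gap: 0.993
gripper_force: 0.0
```

Request:
send_rows(
  commands="85 0 0 0 1;85 0 0 0 1;85 0 0 0 1;85 0 0 0 1;85 0 0 0 1;85 0 0 0 1;85 0 0 0 1;85 0 0 0 1;85 0 0 0 1;85 0 0 0 1;85 0 0 0 1;85 0 0 0 1;85 0 0 0 1;85 0 0 0 1;85 0 0 0 1;85 0 0 0 1;85 0 0 0 1;85 0 0 0 1;85 0 0 0 1;85 0 0 0 1",
)

```text
t: 20.35
tcp_pos: [0.5079, 0.2351, 0.4032]
tool_rot: [0.506, 0.863, -0.0, -0.001]
force: [-0.5, -0.2, 0.8]
finger_gap: 0.993
gripper_force: 0.0
```

Request:
send_rows(
  commands="85 0 0 1 1;85 0 0 1 1;85 0 0 1 0.5;85 0 0 1 0;85 0 0 1 0;85 0 0 1 0;85 0 0 1 0;85 0 0 1 0;85 0 0 1 0;85 0 0 1 0;85 0 0 1 0;85 0 0 0 0;85 0 0 0 0",
)

```text
t: 21.43
tcp_pos: [0.5069, 0.2348, 0.1829]
tool_rot: [0.578, 0.816, -0.001, -0.001]
force: [0.1, 0.3, 0.5]
finger_gap: 0.997
gripper_force: 0.0
```

```bash
python3 p.py; python3 - <<'E'
from m import *
w=snap('wrist');print(w['eye'],w['rotation'].round(2).tolist())
H=np.array([.585,.2625,.146]);u=np.array([.9426,.3338,0]);v=np.array([-.3338,.9426,0]);z=np.array([0,0,1.])
C=H-.075*u-[0,0,.146]
def P(px,py,pz): return C+(.020+.866*px-.5*pz)*u+py*v+(.036+.5*px+.866*pz)*z
pts={f'{n}{py}':P(px,py,pz) for n,px,pz in(('ft',-.028,.084),('bt',.028,.084)) for py in(-.06,.06)}
img=np.array(w['pixels'])[:,:,::-1].copy()
for k,p in pts.items():
    q=proj(w,[p])[0];print(k,q.round());cv2.circle(img,tuple(int(i) for i in q.clip(-9999,9999)),3,(0,255,0),1)
cv2.imwrite('pics/k1.png',img)
m=mask(w,(170,120,60),(180,255,255),(0,0,640,400))|mask(w,(0,150,60),(3,255,255),(0,0,640,400));c=big(m);print('red',cv2.minAreaRect(c))
E
```

```text
t 21.43 grasp rel hinge u v z [-0.0829 -0.      0.0479] tcp [0.5069 0.2348 0.1829] [ 0.578  0.816 -0.001 -0.001] F [0.1 0.3 0.5] 0.997 0 r 0.0957 phi 0.524
[0.48251258 0.30583346 0.34569022] [[0.94, 0.32, 0.09], [0.33, -0.9, -0.28], [-0.0, 0.29, -0.96]]
ft-0.06 [282. 258.]
ft0.06 [276. 129.]
bt-0.06 [334. 273.]
bt0.06 [336. 131.]
red ((320.36907958984375, 251.6184844970703), (45.642982482910156, 17.378292083740234), 2.862405300140381)
```

View pics/k1.png

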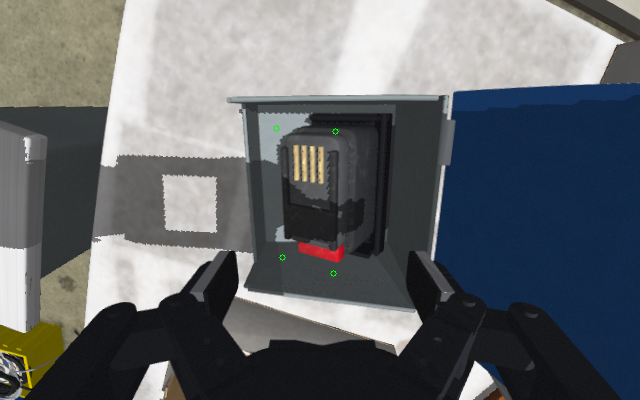

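Wrist view: the pack's top spans columns 284–343 and rows 130–245, with the red catch at (320,252). That is about 4 px (2.5 mm) to the back of my prediction. I'll shift +2 mm along tool y and descend.

Request:
send_rows(
  commands="85 0 0.1 1 0;85 0 0 1 0;85 0 0 0.5 0;85 0 0 0.5 0;85 0 0 0.5 0;85 0 0 0.5 0;85 0 0 0.5 0;85 0 0 0.3 0;85 0 0 0.3 0;85 0 0 0 0",
  grip_force=30,
)

```text
t: 22.32
tcp_pos: [0.5087, 0.2355, 0.0812]
tool_rot: [0.578, 0.816, -0.001, -0.001]
force: [-0.3, -0.2, 0.8]
finger_gap: 0.997
gripper_force: 0.0
```

```bash
python3 p.py
```

```text
t 22.32 grasp rel hinge u v z [-0.081   0.     -0.0538] tcp [0.5087 0.2355 0.0812] [ 0.578  0.816 -0.001 -0.001] F [-0.3 -0.2  0.8] 0.997 0 r 0.0972 phi -0.586
```

Request:
send_rows(
  commands="85 0 0.2 0 0;85 0 0.2 0 0;85 0 0.2 0 0;85 0 0.2 0 0;85 0 0.2 0 0;85 0 0 0 0",
)

```text
t: 22.82
tcp_pos: [0.5242, 0.2408, 0.0835]
tool_rot: [0.577, 0.816, -0.004, -0.002]
force: [-11.7, -6.7, 12.2]
finger_gap: 0.993
gripper_force: 3.9
```

```bash
python3 p.py
```

```text
t 22.82 grasp rel hinge u v z [-0.0645 -0.0001 -0.0515] tcp [0.5242 0.2408 0.0835] [ 0.577  0.816 -0.004 -0.002] F [-11.7  -6.7  12.2] 0.993 4 r 0.0826 phi -0.674
```

Request:
send_rows(
  commands="80 0 0.15 -0.05 0;75 0 0.1 -0.05 0;70 0 0 0 0;60 0 0 0 0;50 0 0 0 0;40 0 0 0 0;40 0 0 0 0;40 0 0 0 0",
  grip_force=60,
)

```text
t: 23.48
tcp_pos: [0.5179, 0.2393, 0.0869]
tool_rot: [0.577, 0.817, -0.014, -0.01]
force: [-24.7, -11.3, 38.5]
finger_gap: 0.47
gripper_force: 23.5
```

```bash
python3 p.py; python3 - <<'E'
from m import *
w=snap('wrist','n1.png');a=snap('scene','n2.png')
m=mask(w,(170,120,60),(180,255,255),(0,0,640,400))|mask(w,(0,150,60),(3,255,255),(0,0,640,400));print('red',cv2.minAreaRect(big(m)))
E
```

```text
t 23.48 grasp rel hinge u v z [-0.071   0.0005 -0.0481] tcp [0.5179 0.2393 0.0869] [ 0.577  0.817 -0.014 -0.01 ] F [-24.7 -11.3  38.5] 0.47 24 r 0.0857 phi -0.596
red ((304.8630065917969, 325.6986083984375), (58.40440368652344, 25.46402359008789), 2.12109637260437)
```

```bash
cat > q.py <<'E'
from m import *
H=np.array([.585,.2625,.146]);u=np.array([.9426,.3338,0]);v=np.array([-.3338,.9426,0]);z=np.array([0,0,1.]);C=H-.075*u-.146*z
R=np.c_[u,v,z]
def blobs(s,roi):
    red=mask(s,(170,120,60),(180,255,255),roi)|mask(s,(0,150,60),(3,255,255),roi)
    gold=mask(s,(12,50,110),(30,220,255),roi)
    out=[]
    for m in(red,gold):
        m=cv2.morphologyEx(m,cv2.MORPH_CLOSE,np.ones((9,9)))
        c=big(m) if m.any() else None
        out.append(None if c is None else (np.array(cv2.minAreaRect(c)[0]),cv2.contourArea(c),np.r_[c.reshape(-1,2).min(0),c.reshape(-1,2).max(0)]))
    return out
E
python3 p.py; python3 - <<'E'
from q import *
a=snap('scene');w=snap('wrist');b=snap('top')
ba=blobs(a,(195,140,270,225));bw=blobs(w,(220,60,430,390));bb=blobs(b,(180,180,270,275))
print('scene',ba,'\nwrist',bw,'\ntop',bb)
for i in(0,1):
    if ba[i] and bw[i]:
        p,e=tri(a,ba[i][0],w,bw[i][0]);print('rg'[i],((p-C)@R).round(4),e)
def P(px,py,pz): return C+(.020+.866*px-.5*pz)*u+py*v+(.036+.5*px+.866*pz)*z
n=-.5*u+.866*z
for px in([245,187],[220,182]):
    d=ray(a,[px])[0];t=((P(0,0,.08)-a['eye'])@n)/(d@n);print('init',((a['eye']+t*d-C)@R).round(4))
E
```

```text
t 23.58 grasp rel hinge u v z [-0.071   0.0005 -0.0481] tcp [0.5179 0.2393 0.0869] [ 0.577  0.817 -0.014 -0.01 ] F [-25.2 -11.1  38.9] 0.473 23 r 0.0857 phi -0.596
scene [(array([244.73527527, 186.44117737]), 35.0, array([242, 180, 247, 193], dtype=int32)), (array([219.5, 181.5]), 36.0, array([216, 178, 223, 185], dtype=int32))] 
wrist [(array([304.86499023, 325.71325684]), 502.5, array([276, 312, 334, 339], dtype=int32)), (array([275. , 197.5]), 1764.5, array([252, 166, 298, 229], dtype=int32))] 
top [(array([237.64624023, 224.86322021]), 46.5, array([233, 219, 240, 232], dtype=int32)), None]
r [-0.0091 -0.0544  0.0944] 0.007133162010955901
g [-0.0201  0.0339  0.1072] 0.002877304412695606
init [-0.0237 -0.0595  0.1031]
init [-0.0209  0.0336  0.1048]
```

The gold contacts triangulate to exactly their initial spot. So the pack has not moved and the fingers rode up over its rounded top edge. I'll open, back off and read the pose.

Request:
send_rows(
  commands="60 0 0 -0.3 0;85 0 0 -1 0;85 0 -0.5 -1 0;85 0 0 0 0;85 0 0 0 0",
  grip_force=40,
)

```text
t: 24.15
tcp_pos: [0.5248, 0.241, 0.1319]
tool_rot: [0.578, 0.816, 0.002, 0.001]
force: [-0.3, -0.3, 0.4]
finger_gap: 0.996
gripper_force: 0.0
```

```bash
python3 p.py; python3 - <<'E'
from q import *
a=snap('scene');w=snap('wrist')
ba=blobs(a,(195,140,270,225));bw=blobs(w,(220,60,430,390))
print('scene',ba,'\nwrist',bw)
for i in(0,1):
    if ba[i] and bw[i]:
        p,e=tri(a,ba[i][0],w,bw[i][0]);print('rg'[i],((p-C)@R).round(4),e)
E
```

```text
t 24.15 grasp rel hinge u v z [-0.0639 -0.0002 -0.0031] tcp [0.5248 0.241  0.1319] [0.578 0.816 0.002 0.001] F [-0.3 -0.3  0.4] 0.996 0 r 0.064 phi -0.048
scene [(array([244.40541077, 186.06756592]), 35.0, array([242, 180, 247, 192], dtype=int32)), (array([219.5, 181.5]), 36.0, array([216, 178, 223, 185], dtype=int32))] 
wrist [(array([296.78051758, 283.30465698]), 574.5, array([270, 271, 324, 295], dtype=int32)), (array([275.5, 177. ]), 1485.0, array([257, 153, 294, 201], dtype=int32))]
r [-0.0104 -0.0527  0.0952] 0.0038400417800546105
g [-0.0203  0.0341  0.1071] 0.0023394413334598997
```

Request:
send_rows(
  commands="85 0 -0.68 0 0;85 0 0 0.5 0;85 0 0 0.5 0;85 0 0 0.5 0;85 0 0 0.4 0;85 0 0 0.4 0;85 0 0 0.3 0;85 0 0 0.2 0;85 0 0 0.15 0;85 0 0 0 0",
  grip_force=40,
)

```text
t: 25.08
tcp_pos: [0.5105, 0.2361, 0.0708]
tool_rot: [0.578, 0.816, -0.0, -0.0]
force: [0.2, -0.0, 0.2]
finger_gap: 0.997
gripper_force: 0.0
```

```bash
python3 p.py
```

```text
t 25.08 grasp rel hinge u v z [-0.0791 -0.0001 -0.0642] tcp [0.5105 0.2361 0.0708] [ 0.578  0.816 -0.    -0.   ] F [ 0.2 -0.   0.2] 0.997 0 r 0.1019 phi -0.682
```

Request:
send_rows(
  commands="85 0 0.08 0.2 0;85 0 0.03 0.2 0;85 0 0 0 0",
)

```text
t: 25.33
tcp_pos: [0.5128, 0.2369, 0.063]
tool_rot: [0.578, 0.816, -0.0, -0.0]
force: [-0.3, 0.2, -0.3]
finger_gap: 0.994
gripper_force: 0.0
```

```bash
python3 p.py
```

```text
t 25.33 grasp rel hinge u v z [-0.0766 -0.0001 -0.072 ] tcp [0.5128 0.2369 0.063 ] [ 0.578  0.816 -0.    -0.   ] F [-0.3  0.2 -0.3] 0.994 0 r 0.1051 phi -0.754
```

Request:
send_rows(
  commands="85 0 -0.05 -0.55 0;85 0 0 0 0;78 0 0 0 0;75 0 0 0 0;72 0 0 0 0;70 0 0 -0.05 0;68 0 0 -0.05 0;66 0 0 -0.05 0",
  grip_force=40,
)

```text
t: 26.0
tcp_pos: [0.5117, 0.2365, 0.0774]
tool_rot: [0.578, 0.816, -0.0, -0.0]
force: [0.4, 0.6, -0.2]
finger_gap: 0.771
gripper_force: 0.0
```

```bash
cat > k.py <<'E'
from q import *
a=snap('scene');w=snap('wrist')
ba=blobs(a,(195,120,275,225));bw=blobs(w,(200,20,440,390))
print('areas',[(x and (x[0].round(1).tolist(),x[1])) for x in ba+bw])
for i in(0,1):
    if ba[i] and bw[i]:
        p,e=tri(a,ba[i][0],w,bw[i][0]);print('rg'[i],((p-C)@R).round(4),e.round(4))
E
python3 p.py;python3 k.py
```

```text
t 26.0 grasp rel hinge u v z [-0.0777 -0.     -0.0576] tcp [0.5117 0.2365 0.0774] [ 0.578  0.816 -0.    -0.   ] F [ 0.4  0.6 -0.2] 0.771 0 r 0.0967 phi -0.638
areas [([244.3, 186.1], 34.5), ([269.6, 132.3], 87.5), ([301.0, 332.1], 338.5), ([286.5, 202.5], 2072.0)]
r [-0.0149 -0.0525  0.0973] 0.0007
g [ 0.0481 -0.0286  0.2281] 0.22
```

Request:
send_rows(
  commands="62 0 0 0 0;58 0 0 0 0;54 0 0 0 0;50 0 0 0 0;50 0 0 0 0",
  grip_force=30,
)

```text
t: 26.52
tcp_pos: [0.5094, 0.2358, 0.0781]
tool_rot: [0.578, 0.816, -0.002, -0.002]
force: [-4.4, -2.1, 9.0]
finger_gap: 0.593
gripper_force: 24.2
```

```bash
python3 p.py;python3 k.py
```

```text
t 26.52 grasp rel hinge u v z [-0.0802  0.     -0.0569] tcp [0.5094 0.2358 0.0781] [ 0.578  0.816 -0.002 -0.002] F [-4.4 -2.1  9. ] 0.593 24 r 0.0983 phi -0.618
areas [([244.5, 186.4], 40.0), ([270.0, 132.2], 86.5), ([304.8, 331.1], 354.0), ([291.5, 201.5], 2045.0)]
r [-0.0152 -0.0532  0.0962] 0.0009
g [ 0.0473 -0.0294  0.2284] 0.2222
```

Request:
send_rows(
  commands="85 0 0 0 0;85 0 0 0 0;85 0 0.1 0.3 0;85 0 0.05 0.3 0;85 0 0.03 0.2 0;85 0 0 0.2 0;85 0 0 0 0",
  grip_force=30,
)

```text
t: 27.2
tcp_pos: [0.5095, 0.2358, 0.0594]
tool_rot: [0.577, 0.817, -0.005, -0.004]
force: [-10.6, -6.0, 23.0]
finger_gap: 0.997
gripper_force: 12.8
```

```bash
python3 p.py; python3 - <<'E'
from q import *
w=snap('wrist');print(w['intrinsics'].round(1).tolist())
r=readout.sense();t=np.array(r['tcp_pos'])
# predicted pad inner tips for various heights above TCP
for dz in(-.015,0,.01,.02,.03):print(dz,proj(w,[t-u*.0427+z*dz,t+u*.0427+z*dz]).round(1).tolist())
g=cv2.cvtColor(w['pixels'],cv2.COLOR_RGB2HSV)[:,:,1:]
# pad: light grey edge columns
for y in range(230,300,10):print(y,w['pixels'][y,215:265:5].sum(1).tolist())
E
```

```text
t 27.2 grasp rel hinge u v z [-0.0801  0.0001 -0.0756] tcp [0.5095 0.2358 0.0594] [ 0.577  0.817 -0.005 -0.004] F [-10.6  -6.   23. ] 0.997 13 r 0.1101 phi -0.757
[[293.1, 0.0, 321.8], [0.0, 293.1, 199.8], [0.0, 0.0, 1.0]]
-0.015 [[256.2, 228.6], [385.8, 229.4]]
0 [[250.7, 238.1], [390.6, 239.0]]
0.01 [[246.5, 245.3], [394.2, 246.3]]
0.02 [[241.8, 253.4], [398.3, 254.5]]
0.03 [[236.6, 262.5], [402.8, 263.7]]
230 [156, 160, 154, 102, 124, 76, 137, 271, 276, 233]
240 [150, 155, 147, 112, 101, 71, 131, 168, 147, 194]
250 [161, 166, 160, 150, 97, 85, 122, 136, 135, 137]
260 [234, 234, 48, 57, 52, 79, 93, 133, 134, 146]
270 [233, 55, 45, 52, 49, 76, 77, 135, 144, 144]
280 [50, 46, 48, 44, 53, 104, 81, 66, 68, 87]
290 [54, 52, 47, 59, 51, 89, 98, 102, 99, 102]
```

Request:
send_rows(
  commands="85 0 0 -0.45 0;85 0 0 0 0;85 0 0 0 0",
  grip_force=30,
)

```text
t: 27.5
tcp_pos: [0.5162, 0.238, 0.0663]
tool_rot: [0.578, 0.816, 0.001, 0.001]
force: [1.3, 0.6, 1.2]
finger_gap: 0.995
gripper_force: 0.0
```

```bash
python3 p.py; python3 - <<'E'
from q import *
w=snap('wrist');b=blobs(w,(200,20,440,390));print([(x[0].round(1).tolist(),x[1],x[2].tolist()) for x in b])
P=lambda px,py,pz,s=0:C+(.020+s+.866*px-.5*pz)*u+py*v+(.036+.5*px+.866*pz)*z
print([proj(w,[P(p,.034,.084)]).round(1).tolist() for p in(-.028,0,.028)])
# grey top vs pads: row profile through pack
g=w['pixels'].astype(int)
for y in(215,150,260):print(y,[(x,g[y,x].tolist()) for x in range(225,350,6)])
E
```

```text
t 27.5 grasp rel hinge u v z [-0.073  -0.0001 -0.0687] tcp [0.5162 0.238  0.0663] [0.578 0.816 0.001 0.001] F [1.3 0.6 1.2] 0.995 0 r 0.1003 phi -0.755
[([272.0, 337.0], 55.0, [265, 331, 281, 339]), ([271.0, 209.5], 2055.0, [244, 173, 298, 246])]
[[[221.8, 199.2]], [[266.7, 208.5]], [[322.7, 220.1]]]
215 [(225, [73, 78, 79]), (231, [35, 36, 35]), (237, [22, 22, 26]), (243, [45, 47, 48]), (249, [103, 91, 65]), (255, [103, 92, 66]), (261, [108, 96, 68]), (267, [108, 95, 69]), (273, [51, 51, 50]), (279, [104, 92, 65]), (285, [44, 45, 47]), (291, [124, 110, 77]), (297, [198, 176, 125]), (303, [97, 99, 101]), (309, [57, 58, 59]), (315, [60, 61, 62]), (321, [54, 56, 59]), (327, [81, 85, 88]), (333, [85, 87, 90]), (339, [75, 78, 80]), (345, [64, 67, 68])]
150 [(225, [157, 167, 172]), (231, [156, 166, 167]), (237, [157, 167, 172]), (243, [157, 167, 172]), (249, [65, 68, 69]), (255, [43, 44, 45]), (261, [41, 44, 45]), (267, [39, 41, 42]), (273, [37, 38, 40]), (279, [40, 39, 42]), (285, [36, 38, 39]), (291, [43, 42, 44]), (297, [43, 44, 47]), (303, [51, 51, 54]), (309, [57, 58, 58]), (315, [57, 57, 59]), (321, [60, 60, 62]), (327, [60, 60, 63]), (333, [65, 64, 66]), (339, [61, 61, 62]), (345, [63, 63, 64])]
260 [(225, [22, 18, 20]), (231, [18, 18, 19]), (237, [35, 34, 34]), (243, [23, 23, 27]), (249, [44, 44, 46]), (255, [50, 49, 50]), (261, [48, 48, 50]), (267, [48, 48, 48]), (273, [46, 47, 47]), (279, [47, 47, 47]), (285, [48, 48, 49]), (291, [44, 44, 47]), (297, [47, 48, 49]), (303, [47, 47, 49]), (309, [43, 42, 45]), (315, [39, 38, 37]), (321, [28, 29, 30]), (327, [39, 41, 42]), (333, [41, 42, 43]), (339, [38, 40, 40]), (345, [35, 35, 36])]
```

Request:
send_rows(
  commands="85 0 -0.26 0 0;85 0 0 0.12 0;85 0 0 0 0;80 0 0 0 0;76 0 0 0 0;74 0 0 0 0;72 0 0 0 0;72 0 0 0 0",
  grip_force=30,
)

```text
t: 28.22
tcp_pos: [0.5056, 0.2347, 0.0635]
tool_rot: [0.577, 0.817, -0.004, -0.003]
force: [-6.5, -3.1, 5.2]
finger_gap: 0.845
gripper_force: 3.7
```

```bash
python3 p.py
```

```text
t 28.22 grasp rel hinge u v z [-0.0842  0.0003 -0.0715] tcp [0.5056 0.2347 0.0635] [ 0.577  0.817 -0.004 -0.003] F [-6.5 -3.1  5.2] 0.845 4 r 0.1105 phi -0.705
```

Request:
send_rows(
  commands="70 0 0 0 0;68 0 0 0 0;66 0 0 0 0;66 0 0 0 0",
  grip_force=40,
)

```text
t: 28.55
tcp_pos: [0.5048, 0.2345, 0.0642]
tool_rot: [0.577, 0.817, -0.005, -0.004]
force: [-8.3, -3.1, 11.2]
finger_gap: 0.798
gripper_force: 38.8
```

```bash
python3 p.py; python3 k.py
```

```text
t 28.55 grasp rel hinge u v z [-0.085   0.0004 -0.0708] tcp [0.5048 0.2345 0.0642] [ 0.577  0.817 -0.005 -0.004] F [-8.3 -3.1 11.2] 0.798 39 r 0.1106 phi -0.695
areas [([244.4, 186.9], 44.0), ([269.6, 132.3], 87.5), ([290.5, 337.0], 33.0), ([297.0, 212.0], 2248.5)]
r [-0.023  -0.0511  0.0953] 0.0125
g [ 0.047  -0.028   0.2222] 0.2246
```

The pack is now pinched on both sides at 68 mm. I'll lift slowly and let it right itself.

Request:
send_rows(
  commands="50 0 0 -0.15 0;50 0 0 -0.15 0;50 0 0 -0.15 0;50 0 0 -0.15 0;50 0 0 -0.15 0;50 0 0 -0.15 0;50 0 0 0 0",
  grip_force=60,
)

```text
t: 29.23
tcp_pos: [0.5083, 0.2355, 0.0813]
tool_rot: [0.578, 0.816, -0.002, -0.002]
force: [-4.4, -1.4, -11.3]
finger_gap: 0.732
gripper_force: 63.6
```

```bash
python3 p.py; python3 k.py
```

```text
t 29.23 grasp rel hinge u v z [-0.0813  0.0002 -0.0537] tcp [0.5083 0.2355 0.0813] [ 0.578  0.816 -0.002 -0.002] F [ -4.4  -1.4 -11.3] 0.732 64 r 0.0974 phi -0.583
areas [([244.4, 183.4], 43.0), ([269.6, 132.3], 87.5), ([306.9, 339.3], 275.0), ([305.0, 207.9], 2392.0)]
r [-0.0138 -0.0528  0.1076] 0.0033
g [ 0.0483 -0.0307  0.2223] 0.2188
```

Request:
send_rows(
  commands="50 0 0 -0.2 0;50 0 0 -0.2 0;50 0 0 -0.2 0;50 0 0 -0.2 0;50 0 0 -0.2 0;50 0 0 -0.2 0;50 0 0 -0.3 0;50 0 0 -0.3 0;50 0 0 0 0",
  grip_force=80,
)

```text
t: 30.08
tcp_pos: [0.5135, 0.2368, 0.1208]
tool_rot: [0.578, 0.816, 0.003, 0.003]
force: [0.5, 0.1, -8.8]
finger_gap: 0.631
gripper_force: 84.6
```

```bash
python3 p.py; python3 k.py; python3 - <<'E'
from q import *
b=snap('wrist');x=blobs(b,(220,60,420,390));print(x[1][2],cv2.minAreaRect(big(cv2.morphologyEx(mask(b,(12,50,60),(30,220,255),(220,100,420,300)),cv2.MORPH_CLOSE,np.ones((9,9))))))
E
```

```text
t 30.08 grasp rel hinge u v z [-0.076  -0.0004 -0.0142] tcp [0.5135 0.2368 0.1208] [0.578 0.816 0.003 0.003] F [ 0.5  0.1 -8.8] 0.631 85 r 0.0773 phi -0.185
areas [([244.0, 174.7], 46.5), ([270.0, 132.2], 86.5), ([321.0, 335.8], 486.0), ([315.3, 204.5], 2875.5)]
r [-0.0029 -0.0538  0.1408] 0.0008
g [ 0.0505 -0.0375  0.2231] 0.208
[287 171 345 238] ((315.369873046875, 204.48629760742188), (58.094966888427734, 66.07135009765625), 1.2453641891479492)
```

```bash
sed -i 's/(195,120,275,225)/(195,140,262,225)/' k.py; python3 k.py; python3 - <<'E'
from q import *
b=snap('top');a=snap('scene')
# bin rim check: bin corners for yaw
print(((np.array([.5419,-.0437,0])-C)@R).round(4))
E
```

```text
areas [([243.8, 175.6], 43.0), ([237.0, 211.0], 0.0), ([321.0, 335.8], 486.0), ([315.3, 204.5], 2829.5)]
r [-0.0051 -0.0538  0.1386] 0.0011
g [-0.0185 -0.0167 -0.0262] 0.0215
[-0.0678 -0.2742  0.    ]
```

The pack is held in the air (8.8 N). The pads sit flush on the 56 mm part, with the underside about 48 mm below the TCP. I'm lifting clear and carrying it over the bin centre, about (0.542, -0.045).

Request:
send_rows(
  commands="45 0 0 -0.4 0;45 0 0 -0.7 0;45 0 0 -0.8 0;45 0 0 -0.8 0;45 0 0 -0.8 0;45 0 0 -0.8 0;45 0 0 -0.7 0;45 0 0 -0.5 0;45 0 0 -0.2 0;45 0 0 0 0",
  grip_force=100,
)

```text
t: 31.27
tcp_pos: [0.5107, 0.2361, 0.2331]
tool_rot: [0.578, 0.816, 0.001, 0.001]
force: [-0.0, -0.0, -9.2]
finger_gap: 0.621
gripper_force: 104.9
```

Request:
send_rows(
  commands="45 -0.3 -0.07 0 0;45 -0.6 -0.15 0 0;45 -0.8 -0.2 0 0.3;45 -0.8 -0.2 0 0;45 -0.8 -0.2 0 0;45 -0.8 -0.2 0 0;45 -0.8 -0.2 0 0;45 -0.8 -0.2 0 0;45 -0.8 -0.2 0 0;45 -0.8 -0.2 0 0;45 -0.8 -0.2 0 0;45 -0.8 -0.2 0 0;45 -0.8 -0.2 0 0;45 -0.8 -0.2 0 0;45 -0.8 -0.2 0 0;45 -0.8 -0.2 0 0;45 -0.8 -0.2 0 0;45 -0.6 -0.1 0 0;45 -0.3 0 0 0;45 0 0 0 0",
)

```text
t: 32.93
tcp_pos: [0.5347, -0.0487, 0.2316]
tool_rot: [0.587, 0.81, -0.0, 0.0]
force: [0.8, 0.3, -9.6]
finger_gap: 0.62
gripper_force: 104.9
```

Request:
send_rows(
  commands="45 0 0 0 0.5;45 0 0 0 0.8;45 0 0 0 0.8;45 0 0 0 0.8;45 0 0 0 0.8;45 0 0 0 0.6;45 0 0 0 0.25;45 0 0 0 0;45 0 0 0 0",
)

```text
t: 33.68
tcp_pos: [0.5341, -0.0463, 0.2318]
tool_rot: [0.706, 0.708, -0.0, -0.0]
force: [0.2, -0.1, -8.4]
finger_gap: 0.618
gripper_force: 104.9
```

```bash
python3 p.py; python3 - <<'E'
from q import *
a=snap('scene');w=snap('wrist');r=readout.sense();t=np.array(r['tcp_pos'])
ba=blobs(a,(250,80,350,240));bw=blobs(w,(220,60,420,390))
print([(x and (x[0].round(1).tolist(),x[1])) for x in ba+bw])
for i in(0,1):
    if ba[i] and bw[i]:
        p,e=tri(a,ba[i][0],w,bw[i][0]);print('rg'[i],(p-t).round(4),e.round(4))
E
```

```text
t 33.68 grasp rel hinge u v z [-0.1511 -0.2741  0.0968] tcp [ 0.5341 -0.0463  0.2318] [ 0.706  0.708 -0.    -0.   ] F [ 0.2 -0.1 -8.4] 0.618 105 r 0.1794 phi 0.57
[([315.3, 180.7], 48.0), ([303.0, 219.0], 1219.0), ([321.1, 335.5], 451.5), ([320.6, 161.6], 6882.5)]
r [-0.0005 -0.054   0.0202] 0.0001
g [ 0.0034  0.0093 -0.1931] 0.0144
```

```bash
python3 - <<'E'
from q import *
w=snap('wrist');t=np.array(readout.sense()['tcp_pos'])
for roll in(-.15,0,.15):
    d=np.array([-.003,.0866*np.cos(roll)-.015*np.sin(roll),.015*np.cos(roll)+.0866*np.sin(roll)])
    print(roll,proj(w,[t+[-.0005,-.054,.0202]+d]).round(1).tolist())
E
```

```text
-0.15 [[315.0, 195.9]]
0 [[314.4, 206.6]]
0.15 [[313.8, 223.5]]
```

Request:
send_rows(
  commands="45 0 0.3 0.4 0;45 0 0 0.7 0;45 0 0 0.8 0;45 0 0 0.8 0;45 0 0 0.8 0;45 0 0 0.8 0;45 0 0 0.8 0;45 0 0 0.8 0;45 0 0 0.7 0;45 0 0 0.6 0;45 0 0 0.5 0;45 0 0 0.3 0;45 0 0 0.2 0;45 0 0 0.1 0;45 0 0 0 0",
)

```text
t: 35.08
tcp_pos: [0.5407, -0.0469, 0.0659]
tool_rot: [0.707, 0.707, 0.0, 0.0]
force: [0.6, 0.2, -9.1]
finger_gap: 0.62
gripper_force: 104.8
```

```bash
python3 p.py
```

```text
t 35.08 grasp rel hinge u v z [-0.1451 -0.2769 -0.0691] tcp [ 0.5407 -0.0469  0.0659] [0.707 0.707 0.    0.   ] F [ 0.6  0.2 -9.1] 0.62 105 r 0.1607 phi -0.444
```

Roll is about 0 and there has been no contact so far. Feeling for the floor now.

Request:
send_rows(
  commands="45 0 0 0.12 0;45 0 0 0.12 0;45 0 0 0.1 0;45 0 0 0.1 0;45 0 0 0.1 0;45 0 0 0.1 0;45 0 0 0 0",
)

```text
t: 35.67
tcp_pos: [0.5412, -0.0474, 0.0581]
tool_rot: [0.707, 0.708, 0.0, 0.001]
force: [-6.1, -0.2, 25.4]
finger_gap: 0.621
gripper_force: 110.3
```

```bash
python3 p.py
```

```text
t 35.67 grasp rel hinge u v z [-0.1447 -0.2775 -0.0769] tcp [ 0.5412 -0.0474  0.0581] [0.707 0.708 0.    0.001] F [-6.1 -0.2 25.4] 0.621 110 r 0.1639 phi -0.489
```

Request:
send_rows(
  commands="56 0 0 0 0;58 0 0 0 0;60 0 0 0 0;62 0 0 0 0;64 0 0 0 0;64 0 0 0 0;64 0 0 0 0",
  grip_force=40,
)

```text
t: 36.25
tcp_pos: [0.5436, -0.0477, 0.0543]
tool_rot: [0.707, 0.707, 0.002, 0.003]
force: [4.4, 0.2, 5.0]
finger_gap: 0.751
gripper_force: 3.3
```

```bash
python3 p.py; cat > e.py <<'E'
from q import *
a=snap('scene');w=snap('wrist');b=snap('top');r=readout.sense();t=np.array(r['tcp_pos'])
ba=blobs(a,(250,150,350,270));bw=blobs(w,(250,200,420,390));bb=blobs(b,(280,170,340,280))
print([(x and (x[0].round(1).tolist(),x[1])) for x in (ba[0],bw[0],bb[0])])
for n,s,k in(('w',w,bw),('t',b,bb)):
    if ba[0] and k[0]:
        p,e=tri(a,ba[0][0],s,k[0][0]);print(n,p.round(4),(p-t).round(4),e.round(4))
E
python3 e.py
```

```text
t 36.25 grasp rel hinge u v z [-0.1426 -0.2786 -0.0807] tcp [ 0.5436 -0.0477  0.0543] [0.707 0.707 0.002 0.003] F [4.4 0.2 5. ] 0.751 3 r 0.1638 phi -0.515
[([318.6, 216.2], 21.5), ([323.0, 338.2], 415.5), None]
w [ 0.5465 -0.0996  0.0819] [ 0.0028 -0.0519  0.0276] 0.006
```

Request:
send_rows(
  commands="67 0 0 0 0;70 0 0 0 0;74 0 0 0 0;76 0 0 0 0;76 0 0 0 0",
)

```text
t: 36.82
tcp_pos: [0.5393, -0.0467, 0.0526]
tool_rot: [0.707, 0.707, -0.001, -0.001]
force: [2.0, -1.7, -0.2]
finger_gap: 0.892
gripper_force: 1.2
```

```bash
python3 p.py; python3 e.py
```

```text
t 36.82 grasp rel hinge u v z [-0.1463 -0.2762 -0.0824] tcp [ 0.5393 -0.0467  0.0526] [ 0.707  0.707 -0.001 -0.001] F [ 2.  -1.7 -0.2] 0.892 1 r 0.1679 phi -0.513
[([318.0, 217.1], 29.0), ([325.4, 340.0], 312.0), None]
w [ 0.5436 -0.0992  0.0805] [ 0.0042 -0.0526  0.0278] 0.0053
```

Request:
send_rows(
  commands="80 0 0 0 0;85 0 0 0 0;85 0 0 0 0;85 0 0 0 0",
)

```text
t: 37.3
tcp_pos: [0.54, -0.0466, 0.053]
tool_rot: [0.707, 0.707, -0.0, -0.0]
force: [2.9, -0.2, -1.1]
finger_gap: 0.996
gripper_force: 1.0
```

```bash
python3 p.py; python3 e.py; python3 - <<'E'
from q import *
w=snap('wrist');m=cv2.morphologyEx(mask(w,(12,50,50),(30,220,255),(270,150,380,250)),cv2.MORPH_CLOSE,np.ones((5,5)))
for c in cv2.findContours(m,0,2)[0]:
    if cv2.contourArea(c)>150:print('gold',cv2.minAreaRect(c))
t=np.array(readout.sense()['tcp_pos'])
for zz in(.0845,):
  for dx in(-.028,0,.028):print(dx,proj(w,[[t[0]+dx,t[1]+.0326,zz],[t[0]+dx,t[1]-.054,.0695]]).round(1).tolist())
E
```

```text
t 37.3 grasp rel hinge u v z [-0.1456 -0.2763 -0.082 ] tcp [ 0.54   -0.0466  0.053 ] [ 0.707  0.707 -0.    -0.   ] F [ 2.9 -0.2 -1.1] 0.996 1 r 0.1671 phi -0.513
[([318.6, 216.5], 28.0), ([349.6, 339.7], 509.5), None]
w [ 0.5545 -0.0989  0.077 ] [ 0.0144 -0.0523  0.0239] 0.0043
gold ((376.5, 208.5), (63.0, 5.0), 90.0)
gold ((361.09283447265625, 207.50433349609375), (7.52674674987793, 63.30365753173828), 2.6630005836486816)
gold ((343.47308349609375, 207.4420928955078), (7.539780616760254, 63.05997848510742), 1.6365771293640137)
gold ((326.4999694824219, 206.49998474121094), (6.999999046325684, 62.99999237060547), 0.0)
gold ((283.5, 199.5), (99.0, 27.0), 90.0)
-0.028 [[262.8, 203.9], [276.4, 330.5]]
0 [[322.1, 204.0], [321.9, 330.7]]
0.028 [[381.4, 204.0], [367.5, 330.6]]
```

Request:
send_rows(
  commands="85 0 0.35 0 0;85 0 0.35 0 0;85 0 0 0 0;85 0 0 0.2 0;85 0 0 0.2 0;85 0 0 0.2 0;85 0 0 0.1 0;85 0 0 0 0",
  grip_force=30,
)

```text
t: 38.17
tcp_pos: [0.5534, -0.0466, 0.0383]
tool_rot: [0.707, 0.707, -0.001, -0.001]
force: [1.3, 0.2, -0.2]
finger_gap: 0.996
gripper_force: 0.0
```

```bash
cat > g.py <<'E'
from q import *
w=snap('wrist');m=mask(w,(12,50,50),(30,220,255),(250,130,400,270));m=cv2.morphologyEx(m,cv2.MORPH_CLOSE,np.ones((5,5)))
for c in cv2.findContours(m,0,2)[0]:
    if 150<cv2.contourArea(c):
        (x,y),(a,b),_=cv2.minAreaRect(c);print('gold',round(x,1),round(y,1),round(a),round(b))
t=np.array(readout.sense()['tcp_pos'])
print('flat expects gold/red',[proj(w,[[t[0]+dx,t[1]+.0326,.0845],[t[0]+dx,t[1]-.054,.0695]]).round(1).tolist() for dx in(0,.028)])
E
python3 p.py; python3 e.py; python3 g.py
```

```text
t 38.17 grasp rel hinge u v z [-0.133  -0.2808 -0.0967] tcp [ 0.5534 -0.0466  0.0383] [ 0.707  0.707 -0.001 -0.001] F [ 1.3  0.2 -0.2] 0.996 0 r 0.1644 phi -0.628
[([320.7, 214.8], 13.5), ([382.5, 349.0], 0.0), None]
w [ 0.5801 -0.0961  0.0676] [ 0.0259 -0.0492  0.0285] 0.0181
gold 377.2 214.5 9 67
gold 358.6 214.0 8 68
gold 340.0 214.0 8 68
gold 320.5 214.5 69 7
gold 324.5 199.5 139 149
flat expects gold/red [[[322.3, 214.1], [322.1, 348.2]], [[387.9, 214.1], [371.2, 348.0]]]
```

The pack stands free with its top at the right height for upright, about 11 mm toward +x. I'll centre over it and grip again on the floor.

Request:
send_rows(
  commands="85 0 0.28 0 0;85 0 0.28 0 0;85 0 0 0 0;75 0 0 0 0;70 0 0 0 0;65 0 0 0 0;60 0 0 0 0;55 0 0 0 0;55 0 0 0 0;55 0 0 0 0;55 0 0 0 0;55 0 0 0 0",
  grip_force=30,
)

```text
t: 39.37
tcp_pos: [0.5658, -0.0468, 0.0394]
tool_rot: [0.707, 0.707, 0.0, 0.0]
force: [0.5, 1.1, 2.3]
finger_gap: 0.648
gripper_force: 27.1
```

```bash
python3 p.py; python3 e.py; python3 g.py
```

```text
t 39.37 grasp rel hinge u v z [-0.1213 -0.2852 -0.0956] tcp [ 0.5658 -0.0468  0.0394] [0.707 0.707 0.    0.   ] F [0.5 1.1 2.3] 0.648 27 r 0.1545 phi -0.667
[([321.6, 213.6], 9.0), None, ([326.5, 220.0], 1.5)]
t [ 0.5505 -0.1048  0.0951] [-0.0153 -0.0579  0.0557] 0.0113
gold 350.2 214.0 8 68
gold 331.5 214.0 68 7
gold 312.4 214.0 68 8
gold 293.4 214.0 68 8
gold 324.5 191.0 122 149
flat expects gold/red [[[322.1, 213.9], [321.9, 347.8]], [[387.5, 213.8], [371.0, 347.5]]]
```

The grip is centred (gold bars average column 321.9) and the row matches a pack standing flat on the floor. I'll hold briefly, release and withdraw straight up.

Request:
send_rows(
  commands="55 0 0 0 0;55 0 0 0 0;55 0 0 0 0;65 0 0 0 0;75 0 0 0 0;85 0 0 0 0;85 0 0 0 0;85 0 0 0 0;85 0 0 -0.2 0;85 0 0 -0.3 0;85 0 0 -0.5 0;85 0 0 -0.8 0;85 0 0 -1 0;85 0 0 -1 0;85 0 0 -1 0;85 0 0 -1 0;85 0 0 -1 0;85 0 0 -1 0;85 0 0 0 0;85 0 0 0 0",
)

```text
t: 41.23
tcp_pos: [0.5663, -0.047, 0.1971]
tool_rot: [0.707, 0.707, 0.001, 0.002]
force: [-0.8, 1.1, -0.1]
finger_gap: 0.996
gripper_force: 0.0
```

```bash
python3 p.py; python3 - <<'E'
from q import *
w=snap('wrist');a=snap('scene');b=snap('top')
red=mask(w,(170,120,60),(180,255,255),(200,60,440,390))|mask(w,(0,150,60),(3,255,255),(200,60,440,390))
if red.any():print('red w',cv2.minAreaRect(big(red)))
m=cv2.morphologyEx(mask(w,(12,50,50),(30,220,255),(250,120,400,260)),cv2.MORPH_CLOSE,np.ones((3,3)))
for c in cv2.findContours(m,0,2)[0]:
    if 40<cv2.contourArea(c):print('gold',np.round(cv2.minAreaRect(c)[0],1),cv2.contourArea(c))
t=[.5658,-.0468];print('flat gold/red',proj(w,[[t[0],t[1]+.0326,.0845],[t[0]+.003,t[1]-.054,.0695]]).round(1).tolist())
for al in(.15,-.15):
    c,s=np.cos(al),np.sin(al);print(al,proj(w,[[t[0]+s*.0815,t[1]+.0326,.003+c*.0815],[t[0]+.003+s*.0665,t[1]-.054,.003+c*.0665]]).round(1).tolist())
c=np.argwhere(mask(a,(3,150,60),(20,255,255),(215,80,260,130)))[:,::-1];print('lid tab',c.min(0),c.max(0))
E
```

```text
t 41.23 grasp rel hinge u v z [-0.1209 -0.2855  0.0621] tcp [ 0.5663 -0.047   0.1971] [0.707 0.707 0.001 0.002] F [-0.8  1.1 -0.1] 0.996 0 r 0.1359 phi 0.475
red w ((321.0, 234.5), (11.0, 42.0), 90.0)
gold [324.5 189. ] 20086.5
flat gold/red [[320.8, 156.5], [323.6, 234.6]]
0.15 [[333.7, 156.3], [332.8, 234.3]]
-0.15 [[307.9, 156.3], [314.4, 234.3]]
lid tab [236  97] [241 113]
```

The red catch at (321,234.5) matches the prediction for upright on the floor, (323.6,234.6). The lid tab is unmoved and the arm is clear, so I'm handing in.

```bash
python3 -c "
from station import sign_off
print(sign_off())"
```

```text
the job is handed in; nothing more can be done
None
```

I handed the job in at about 41 s of the 67 s allowed; no verdict came back. The lid stays open at its stop (about 2.2 rad), and by the camera measurements the pack stands upright and released on the bin floor, about 24 mm from the bin's centre. I released it once on the floor to let it settle flat, then gripped it again before the final release, and I did not measure the bystanders afterwards.

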